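Unlock the truffle dish from its foot and hold it level

ROBOT

A 6-joint arm with a two-finger parallel gripper is mounted at the origin on a cart in front of the work surface, level with it; the furniture and walls round the work are solid. World frame = base frame: x ahead of the robot, y to its left, z up, the work surface at z = 0. Lengths are in m, angles in rad, forces in N, time in s.
With the tool pointing down it reaches from about 0.325 to 1 m from the base axis. Payload 5.1 kg.
Tool frame: the origin (TCP) lies midway between the tips of the shut fingers; the grasp point (between the pads) lies 19 mm behind it; z points along the fingers, y is the line along which they close (so a half turn about z gives the same grasp; the last joint's range is limited). The gripper opens to 85 mm and grips with 20 to 120 N. Pads are 22 mm wide; open, the fingers measure 114 mm over their backs; the gripper's body (76 mm by 85 mm) begins 54 mm behind the grasp point. The pads swing forward as they close: fully open they stand 13 mm farther back than shut.
Start: joints at [-1.404, 0.124, 1.65, -0, 1.367, -0.083], TCP at [0.161, -0.63, 0.231] pointing down, gripper open.
Joint ranges: [-2.61, 2.61], [-1.02, 2.33], [0.03, 2.71], [-1.35, 4.49], [0.32, 2.68], [-2.91, 2.91]. Speed limits (rad/s): [2.57, 2.57, 3.14, 3.14, 3.14, 3.14].

INTERFACE

Orientations are given as a unit quaternion [w, x, y, z].
In Python, from workcell import * gives the robot as it stands.
- The arm moves only by the tool step_arm, never from a script. Its argument "increments" is text: rows parted by semicolons, each of 7 numbers parted by spaces: the opening, from -1 (shut) to 1 (fully open), then the shift along the tool's x, y, z in mm, then the turn, a rotation vector about the tool's x, y, z in rad. In form: fingers x y z wx wy wz; .... A call has exactly 10 rows; each row is the pose to reach, as a shift and turn from the pose commanded when the call began, along the tool's axes at that moment; what a row does not reach only later rows make up. A row lasts 1/10 s, in which the tool goes at most 50 mm and 8.59 degrees, less where a joint would pass 70% of its speed; a pose out of reach is approached as far as the arm can. A call with a gripper value outside its range is refused whole. The fingers move at their own pace and stop on an object; "grip_force" is the grip in N (left out, the last holds). Time passes only in rows, so rows that repeat a pose let the fingers close, or fill a call up. It gives the time, the measured TCP pose, the force, the opening and the grip force at its end, in the units of the state.
- state(): the state, without advancing time (a new reading comes with each control period).
- capture(name): name is "scene" or "top"; returns the picture (480x640x3 uint8, red, green, blue); there is no depth.
- get_calibration(name): a dict with "intrinsics" (3x3 intrinsics, pixels), "R" (3x3) and "t" (3): a world point X has camera coordinates R X + t. Camera axes: x right, y down, z forward; pixel columns grow to the right and rows downward; lengths in m; the calibration is good to about 2 mm. A picture is of the moment at which its call begins. get_calibration takes no time and is no camera call.
- job_done(): hands the job in; it is judged then, once.
The state is a dict: "time_s": time; "qpos": joint angles; "joint_velocities": joint speeds; "tau": joint torques, N m; "eef_pos": TCP position; "orientation": TCP orientation; "contact_force": force on the tool from outside, world axes, zero at the start; "moment": the same for the moment, N m; "grip_width": finger opening in m; "grasp_force": force on a finger pad.
Only numpy, scipy, OpenCV 4.12 (cv2) and the standard library are available. Lean on these libraries where they do the work, as an engineer would, in place of code of your own. Each camera call takes 0.05 s, during which the arm holds its last target. There are 200 camera calls.

TASK

The footed truffle dish beside the coffee machine is locked on its foot by a twist lock. Take it by one of its wooden grips, turn it a quarter turn anticlockwise (seen from above) on its foot until it comes to its stop, then lift it straight off and finish while holding it level in the air about 10 cm above the foot, ready to hand over. Keep the loose truffle in the middle of the dish all the way, do not touch it, leave the foot standing where it is and do not disturb the things around.

Things in the scene. Friction and masses are not known exactly. Their poses are not given: they have to be found in the camera images.
- dish_middle (a point): Lowest point of the dish's hollow, on its axis, 3.5 mm above its flat underside. Round aluminium dish, 157 mm across, rim 28 mm above the underside, about 110 g, two wooden grips on opposite sides (at -x and +x; z is up). The hollow slopes up at 7 degrees from the middle to 54 mm out, then at 38 degrees to the rim. A hub with two lugs (at its -y and +y) is locked in the foot's collar below.
- dish_grip_a (a point): Centre of the wooden grip nearer the robot at the start (it points to the robot or up to 40 degrees to the left of that): a rounded block 41 mm long radially, 22 mm wide, 20 mm high, 95 mm from the dish axis, 97 mm above the worktop while seated; it ends 20 mm further out, the rim 17 mm further in. x axis towards the dish's middle, z up. The dish hangs out sideways: grip it firmly.
- dish_grip_b (a point): Centre of the other, identical wooden grip on the far side (95 mm from the axis, opposite grip a). The coffee machine stands close to where it swings.
- truffle_middle (a point): Centre of the loose truffle: a brown ball of 30 mm, 16 g, lying at the bottom of the dish's hollow, free to roll.
- foot: Loose aluminium foot under the dish, 0.9 kg: round base 100 mm across, narrow column, collar 66 mm across with its top 75 mm above the worktop. Origin: centre of the underside, z up. Two notches at its -y and +y let the lugs out: the dish is free when their axes line up (within 9 degrees), its grips then standing over the small raised ribs on base and collar.
- foot_top (a point): Middle of the collar's top, on the foot's axis. The dish rests on it by its weight and turns easily: from locked it turns anticlockwise seen from above by 1.50 to 1.60 rad to the released position, where a stop 0.05 rad further on ends the turn. About 1.5 mm of side play; the lugs have left the collar after 12 mm of lift.
- kitchen_timer: Bystander: small round white kitchen timer, 61 mm across, 49 mm high; origin under its centre.
- sugar_tin: Bystander: round white tin with a wooden lid, 68 mm across, 100 mm high; origin under its centre.
- capsule_11: Bystander: coffee capsule, 37 mm across, 29 mm high; origin under its centre.
- capsule_12: Bystander: second coffee capsule of the same size; origin under its centre.
Not all that is in view belongs to the job. Leave any blue or pink look-alike of the part that bears truffle_middle alone.

How it is judged:
On the way, in this order (a step that is already met when the one before it is completed fails the run):
1. the dish is turned to its released position (within 11 degrees of the notches) while still sitting on the foot (angle between the y axis of dish_middle and the y axis of foot, either way round below 0.19 rad and z of dish_middle in the frame of foot below 0.084 m), for 0.1 s.
2. the dish is lifted clear of the collar, the foot left on the worktop (z of dish_middle in the frame of foot_top above 0.03 m and height (world z) of foot below 0.006 m), for 0.1 s.
At the end, for the whole second after the job is handed in: The gripper holds the dish over 65 mm above the foot's top, level within 6 degrees, off the foot; the truffle rests in its middle (centre within 26 mm of the hollow's lowest point, so about 20 mm out); the foot stands upright on the worktop within 40 mm of where it was (z of dish_middle in the frame of foot_top above 0.065 m and angle between dish_middle's own z axis and vertical below 0.105 rad and distance between truffle_middle and dish_middle below 0.026 m and linear speed of truffle below 0.04 m/s and contact force between the fingers and dish above 0.5 N and contact force between dish and foot below 0.1 N and height (world z) of foot below 0.006 m and angle between foot's own z axis and vertical below 0.05 rad and distance of foot from where it was at the start of the episode below 0.04 m); the arm keeps its last pose, push and grip.
It fails at once if the truffle leaves the middle of the dish (its centre more than 36 mm from the hollow's lowest point, about 30 mm out) (distance between truffle_middle and dish_middle above 0.036 m).
It fails at once if the dish is tipped by more than 10 degrees (angle between dish_middle's own z axis and vertical above 0.175 rad).
It fails at once if the robot touches the truffle (contact force between any of the fingers, the arm and truffle above 0.3 N).
It fails at once if the foot is lifted off the worktop or pushed more than 40 mm away (height (world z) of foot above 0.012 m or distance of foot from where it was at the start of the episode above 0.04 m).
It fails at once if a bystander is moved by more than 20 mm (distance of any of kitchen_timer, sugar_tin, capsule_11, capsule_12 from where it was at the start of the episode above 0.02 m).
It also fails if it takes over 48 s, if anything falls off the work surface, if the arm or the gripper's body presses on something with over 40 N, if the wrist force passes 120 N, or if a joint passes its speed limit or range.

## Working session

There is one attempt and no reset: what is moved stays moved. The work goes in short steps, Python scripts to look and compute and a tool call to move; the robot and the scene stay as the last step left them, time stands still between calls to the robot, and variables do not carry over. Pictures are saved under pics/ and viewed, at most 10 in all, crops included, and the job is handed in when it is done.

Besides the shell and the picture viewer there is one more tool, called as a command line: name --argument value ..., lists and objects as JSON in quotes. step_arm: Moves the arm, as the interface text tells. Its arguments: {"type":"object","properties":{"increments":{"type":"string"},"grip_force":{"type":"number"}},"required":["increments"]}

```bash
mkdir -p pics
python3 - <<'E'
from workcell import *
import cv2
for n in("scene","top"):
    im=capture(n); cv2.imwrite(f"pics/{n}0.png",im[:,:,::-1]); c=get_calibration(n); print(n,c)
print(state())
E
```

```text
scene {'intrinsics': array([[476.00827413,   0.        , 323.82126367],
       [  0.        , 476.00827413, 243.57049975],
       [  0.        ,   0.        ,   1.        ]]), 'R': array([[-0.59599958, -0.80279138, -0.01762109],
       [-0.41022176,  0.32327042, -0.85276863],
       [ 0.69029168, -0.5010212 , -0.52199153]]), 't': array([0.37186636, 0.32720849, 0.48555007])}
top {'intrinsics': array([[492.81587545,   0.        , 310.00172073],
       [  0.        , 492.81587545, 230.87219469],
       [  0.        ,   0.        ,   1.        ]]), 'R': array([[ 0.01704519, -0.99984431, -0.00456261],
       [-0.99002672, -0.01623923, -0.13994062],
       [ 0.13984474,  0.00690242, -0.99014939]]), 't': array([6.53243324e-04, 6.11030018e-01, 8.49578105e-01])}
{'time_s': 0.1, 'qpos': array([-1.40360474e+00,  1.24430879e-01,  1.65149978e+00, -4.72601249e-05,
        1.36752319e+00, -8.26049075e-02]), 'joint_velocities': array([ 0.00022477, -0.000949  , -0.00291201,  0.00143968, -0.00020107,
       -0.00169752]), 'tau': array([ 4.47292950e-05, -4.24930608e+01, -3.66655397e+01, -4.44936393e-05,
        3.94707356e-03, -4.48361348e-06]), 'eef_pos': array([ 0.16055022, -0.62930051,  0.23020405]), 'orientation': array([-9.28787562e-04,  9.92209321e-01,  1.24578476e-01, -6.24647732e-05]), 'contact_force': array([-0.12732613, -0.5999541 , -0.64304061]), 'moment': array([-0.01101184,  0.04973665, -0.01666731]), 'grasp_force': 0.0, 'grip_width': 0.08565046304598097}
```

View pics/scene0.png

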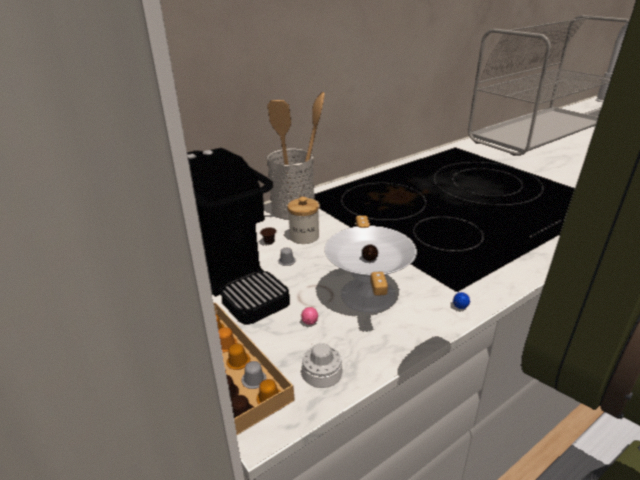

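View pics/top0.png

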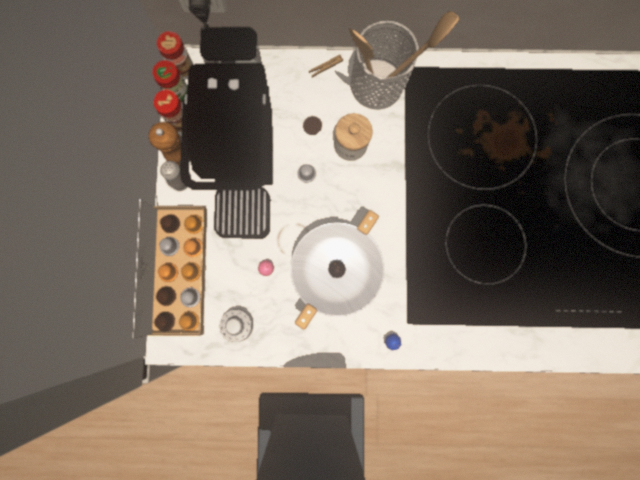

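Candidates: the dish is at top (337,268), with grip a at (306,317) and grip b at (369,222). The truffle is the brown ball at (337,268); the pink ball (266,268) and blue ball (393,342) are look-alikes to leave. The capsules are at (307,172) and (312,125), the tin at (353,132) and the timer at (236,324). Next, a close crop.

```bash
python3 - <<'E'
import cv2,numpy as np
a=cv2.imread("pics/top0.png")[200:340,280:400]; b=cv2.imread("pics/scene0.png")[200:340,310:430]
a,b=[cv2.resize(i,(399,465),interpolation=cv2.INTER_CUBIC) for i in(a,b)]
cv2.imwrite("pics/c1.png",np.hstack([a,b]))
E
cat > h.py <<'E'
from workcell import *
import numpy as np
def pix(n,X):
    c=get_calibration(n);p=c["intrinsics"]@(c["R"]@np.array(X,float)+c["t"]);return p[:2]/p[2]
def ray(n,uv,z):
    c=get_calibration(n);d=c["R"].T@np.linalg.solve(c["intrinsics"],[*uv,1]);o=-c["R"].T@c["t"]
    return o+d*(z-o[2])/d[2]
E
```

```text
(no output)
```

View pics/c1.png

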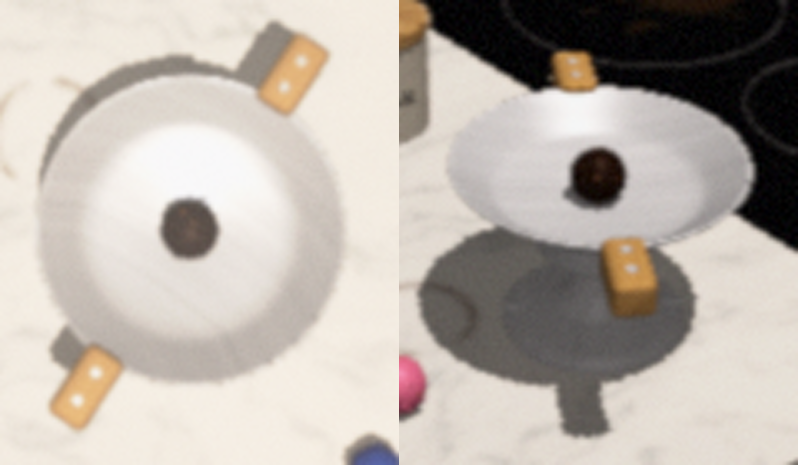

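Run:
```python
from h import *
a=ray("top",(306.2,316.4),.107);b=ray("top",(368.1,222.4),.107)
a2=ray("scene",(379,277.7),.107);b2=ray("scene",(362.5,221.4),.107)
t=ray("top",(336.8,268.6),.094);t2=ray("scene",(310+(597-399)/3.325,200+173/3.325),.094)
for p,q in((a,b),(a2,b2)):
    m=(p+q)/2;d=q-p;print(p[:2],q[:2],"mid",m[:2],"dist",np.hypot(*d[:2]),"ang",np.degrees(np.arctan2(d[1],d[0])))
print(t[:2],t2[:2])
for n,uv,z in(("timer",(236,324),.049),("tin",(353,132),.1),("cap",(307,172),.029),("tray",(242,190),.03),("trayR",(270,235),.03),("trayL",(270,190),.03),("machR",(272,180),.2),("pink",(266,268),.012)):print(n,ray("top",uv,z)[:2])
s=state();print(s["eef_pos"],s["orientation"])
```

```text
[0.46017229 0.01424477] [ 0.61789245 -0.08709946] mid [ 0.53903237 -0.03642735] dist 0.18747346618573899 ang -32.72306521060221
[0.45761091 0.01452553] [ 0.61105814 -0.08319306] mid [ 0.53433452 -0.03433376] dist 0.18192024637070253 ang -32.48988549497746
[ 0.54016563 -0.0358053 ] [ 0.53750629 -0.03672861]
timer [0.44308913 0.13773903]
tin [ 0.77812469 -0.06149333]
cap [0.72406542 0.01848301]
tray [0.68748458 0.13878573]
trayR [0.6039067  0.08427435]
trayL [0.68831902 0.08667307]
machR [0.66547906 0.06854917]
pink [0.54439999 0.09154089]
[ 0.16055022 -0.62930051  0.23020405] [-9.28787562e-04  9.92209321e-01  1.24578476e-01 -6.24647732e-05]
```

step_arm --increments "1 22 -27 0 0 0 0.04; 1 45 -55 0 0 0 0.08; 1 67 -82 0 0 0 0.12; 1 90 -110 0 0 0 0.16; 1 112 -138 0 0 0 0.2; 1 134 -165 0 0 0 0.25; 1 157 -193 0 0 0 0.29; 1 179 -220 0 0 0 0.33; 1 202 -248 0 0 0 0.37; 1 224 -275 0 0 0 0.41"

```text
time_s: 1.1
eef_pos: [0.3099, -0.3064, 0.2308]
orientation: [-0.0, 0.997, -0.081, -0.0]
contact_force: [0.6, -0.2, -0.1]
grip_width: 0.0854
grasp_force: 0.0
```

```bash
cat >> h.py <<'E'
from scipy.spatial.transform import Rotation as Ro
def tool(): 
    s=state();q=s["orientation"];return np.array(s["eef_pos"]),Ro.from_quat([*q[1:],q[0]])
def inc(P,yaw):
    "shift mm and rotvec from measured pose to tcp P, tool down, tool-x at yaw (rad)"
    p,R=tool();c,s=np.cos(yaw),np.sin(yaw)
    T=Ro.from_matrix(np.array([[c,s,0],[s,-c,0],[0,0,-1]]).T)
    return np.round(R.inv().apply(np.array(P)-p)*1e3,1),np.round((R.inv()*T).as_rotvec(),3)
E
python3 - <<'E'
from h import *
print(inc([.459,.0153,.17],-.571),tool()[0],state()["time_s"],state()["contact_force"])
E
```

```text
(array([  95.2, -341.5,   61. ]), array([-0.   ,  0.   ,  0.409])) [ 0.30990573 -0.30635396  0.23084007] 1.1 [ 0.63087368 -0.20365583 -0.1243434 ]
```

step_arm --increments "1 11 -38 0 0 0 0.05; 1 22 -80 0 0 0 0.1; 1 34 -122 0 0 0 0.15; 1 46 -164 5 0 0 0.2; 1 57 -205 14 0 0 0.25; 1 68 -245 24 0 0 0.3; 1 79 -284 36 0 0 0.35; 1 88 -315 48 0 0 0.39; 1 93 -335 57 0 0 0.405; 1 95 -341.5 61 0 0 0.409"

```text
time_s: 2.1
eef_pos: [0.4574, 0.0157, 0.1688]
orientation: [0.0, 0.96, -0.279, -0.001]
contact_force: [-0.3, -0.5, -0.6]
grip_width: 0.0851
grasp_force: 0.0
```

Run:
```python
from h import *
import cv2
a=capture("top")[200:350,260:400]; b=capture("scene")[170:320,310:450]
cv2.imwrite("pics/c2.png",np.hstack([cv2.resize(i,(399,428),interpolation=cv2.INTER_CUBIC) for i in(a,b)])[:,:,::-1])
print(inc([.459,.0153,.078],-.571),tool()[0],state()["time_s"])
```

```text
(array([ 1. , -1.7, 91.3]), array([0.001, 0.002, 0.004])) [0.45740338 0.01439641 0.16930734] 2.2
```

View pics/c2.png

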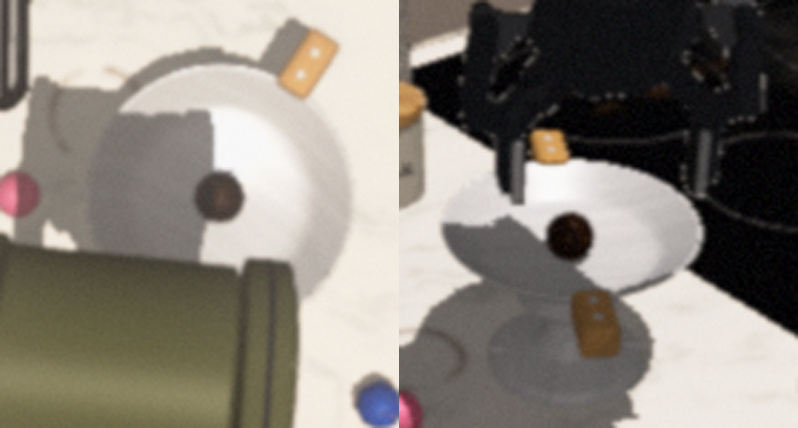

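The view shows the open fingers straddling grip a at (595,310), with the dish and truffle untouched. I'll descend now.

step_arm --increments "1 1 -1 8 0 0 0.003; 1 1 -2 20 0 0 0.004; 1 1 -2 33 0 0 0.004; 1 1 -2 46 0 0 0.004; 1 1 -2 58 0 0 0.004; 1 1 -2 70 0 0 0.004; 1 1 -2 80 0 0 0.004; 1 1 -2 87 0 0 0.004; 1 1 -2 90 0 0 0.004; 1 1 -2 91 0 0 0.004"

```text
time_s: 3.2
eef_pos: [0.4599, 0.0152, 0.0791]
orientation: [0.0, 0.959, -0.283, -0.0]
contact_force: [0.4, 0.0, 0.0]
grip_width: 0.0855
grasp_force: 0.0
```

Run:
```python
from h import *
import cv2
b=capture("scene")[170:320,310:450]
cv2.imwrite("pics/c3.png",cv2.resize(b,(560,600),interpolation=cv2.INTER_CUBIC)[:,:,::-1])
print(inc([.459,.0153,.078],-.571),tool()[0],state()["time_s"],state()["contact_force"])
```

```text
(array([-0.9,  0.5,  1.3]), array([-0.   , -0.   , -0.002])) [0.4600451  0.015168   0.07930713] 3.25 [ 0.2379075  -0.25243054 -0.3032019 ]
```

View pics/c3.png

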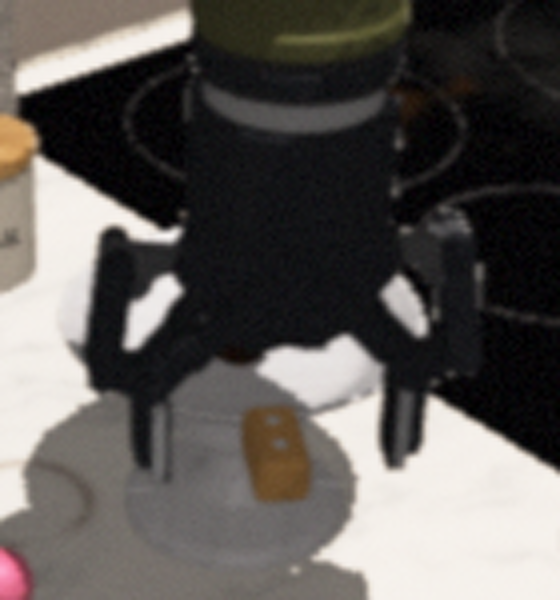

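Both fingers straddle the grip: inner faces at 172 and 393, grip middle at about 276. I'll close softly first, then firm up.

step_arm --increments "0.6 0 0 0 0 0 0; 0.2 0 0 0 0 0 0; -0.1 0 0 0 0 0 0; -0.3 0 0 0 0 0 0; -0.35 0 0 0 0 0 0; -0.4 0 0 0 0 0 0; -0.45 0 0 0 0 0 0; -0.5 0 0 0 0 0 0; -0.6 0 0 0 0 0 0; -1 0 0 0 0 0 0" --grip_force 20

```text
time_s: 4.25
eef_pos: [0.4599, 0.0151, 0.0794]
orientation: [0.0, 0.959, -0.283, -0.0]
contact_force: [-0.8, 0.3, 1.1]
grip_width: 0.0217
grasp_force: 20.4
```

step_arm --increments "-1 0 0 0 0 0 0; -1 0 0 0 0 0 0; -1 0 0 0 0 0 0; -1 0 0 0 0 0 0; -1 0 0 0 0 0 0; -1 0 0 0 0 0 0; -1 0 0 0 0 0 0; -1 0 0 0 0 0 0; -1 0 0 0 0 0 0; -1 0 0 0 0 0 0" --grip_force 100

```text
time_s: 5.25
eef_pos: [0.4599, 0.0152, 0.0794]
orientation: [-0.0, 0.959, -0.283, -0.0]
contact_force: [-1.1, 1.0, 4.0]
grip_width: 0.0202
grasp_force: 97.7
```

Run:
```python
from h import *
C=np.array([.539,-.036])
s=state();p,R=tool();d=p[:2]-C;x=R.as_matrix()[:,0]
print(p,s["contact_force"],s["moment"],s["grip_width"],s["grasp_force"],"r",np.hypot(*d),"ang",np.degrees(np.arctan2(d[1],d[0])),"toolx yaw",np.degrees(np.arctan2(x[1],x[0])))
# dish centre = tcp + 95mm along... arc increments in tool axes: centre at tool (+r,0)
r=95
for th in np.arange(0,1.66,.055):
    # tool yaw increases by th (world ccw) = -th about tool z
    print(round(th,3), np.round([r-r*np.cos(th), r*np.sin(th)],1))
```

```text
[0.45988168 0.01516497 0.07935923] [-1.06202648  0.97960147  4.01738188] [ 0.09558163  0.22776772 -0.06634222] 0.020243872199565242 97.66175150871277 r 0.09422082259764455 ang 147.10968170084078 toolx yaw -32.84441990988615
0.0 [0. 0.]
0.055 [0.1 5.2]
0.11 [ 0.6 10.4]
0.165 [ 1.3 15.6]
0.22 [ 2.3 20.7]
0.275 [ 3.6 25.8]
0.33 [ 5.1 30.8]
0.385 [ 7.  35.7]
0.44 [ 9.  40.5]
0.495 [11.4 45.1]
0.55 [14.  49.7]
0.605 [16.9 54. ]
0.66 [20.  58.2]
0.715 [23.3 62.3]
0.77 [26.8 66.1]
0.825 [30.5 69.8]
0.88 [34.5 73.2]
0.935 [38.6 76.4]
0.99 [42.9 79.4]
1.045 [47.3 82.2]
1.1 [51.9 84.7]
1.155 [56.6 86.9]
1.21 [61.5 88.9]
1.265 [66.4 90.6]
1.32 [71.4 92. ]
1.375 [76.5 93.2]
1.43 [81.7 94.1]
1.485 [86.9 94.7]
1.54 [92.1 95. ]
1.595 [97.3 95. ]
1.65 [102.5  94.7]
```

step_arm --increments "-1 0 0.9 0 0 0 -0.01; -1 0 2.8 -0.1 0 0 -0.03; -1 0.2 5.7 -0.2 0 0 -0.06; -1 0.5 9.4 -0.3 0 0 -0.1; -1 0.9 13.2 -0.4 0 0 -0.14; -1 1.5 16.9 -0.5 0 0 -0.18; -1 2.3 20.6 -0.5 0 0 -0.22; -1 2.9 23.4 -0.5 0 0 -0.25; -1 3.4 25.2 -0.5 0 0 -0.27; -1 3.7 26.1 -0.5 0 0 -0.28" --grip_force 110

```text
time_s: 6.25
eef_pos: [0.4488, -0.009, 0.0797]
orientation: [-0.0, 0.989, -0.146, -0.0]
contact_force: [0.1, 1.6, 0.7]
grip_width: 0.0199
grasp_force: 107.6
```

```bash
cat > chk.py <<'E'
from h import *
import cv2,sys
s=state();p,R=tool();M=R.as_matrix();x=M[:,0]
print(p,"F",s["contact_force"].round(1),"M",s["moment"].round(2),"w",s["grip_width"],"F tool",(M.T@s["contact_force"]).round(1),"yaw",np.arctan2(x[1],x[0]).round(3),"C est",(p+.0945*x)[:2],"t",s["time_s"])
if len(sys.argv)>1:
    a=capture("top")[190:340,260:400]; b=capture("scene")[150:330,300:468]
    cv2.imwrite(sys.argv[1],np.hstack([cv2.resize(i,(399,428),interpolation=cv2.INTER_CUBIC) for i in(a,b)])[:,:,::-1])
E
python3 chk.py pics/c4.png
```

```text
[ 0.44875179 -0.00896738  0.07965314] F [0.1 1.6 0.7] M [ 0.12 -0.   -0.02] w 0.01990508411563167 F tool [-0.4 -1.5 -0.7] yaw -0.292 C est [ 0.53923807 -0.03621593] t 6.25
```

View pics/c4.png

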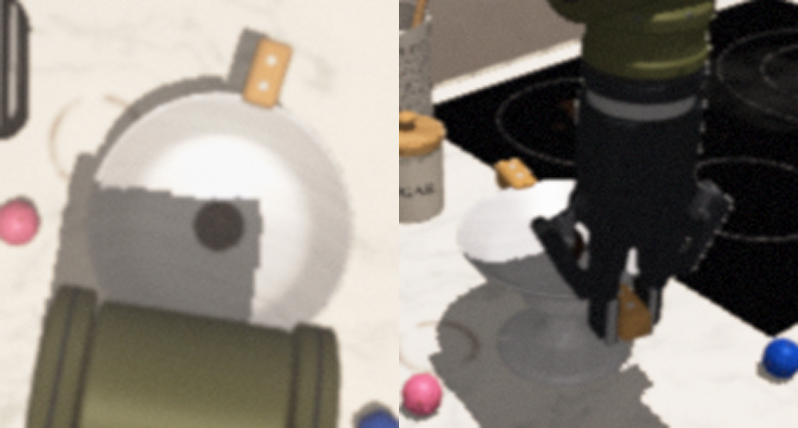

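The dish turns cleanly under low force, with the truffle central at (218,226). I'll continue the arc.

step_arm --increments "-1 0 1.9 0 0 0 -0.02; -1 0.2 5.7 0 0 0 -0.06; -1 0.6 10.4 0 0 0 -0.11; -1 1.2 15.1 0 0 0 -0.16; -1 2.1 19.7 0 0 0 -0.21; -1 3.2 24.3 0 0 0 -0.26; -1 4.5 28.8 0 0 0 -0.31; -1 5.7 32.4 0 0 0 -0.35; -1 6.7 35.1 0 0 0 -0.38; -1 7.1 35.9 0 0 0 -0.39"

```text
time_s: 7.35
eef_pos: [0.4452, -0.0455, 0.0797]
orientation: [0.0, 0.999, 0.049, -0.0]
contact_force: [0.3, -0.0, -0.2]
grip_width: 0.02
grasp_force: 107.7
```

step_arm --increments "-1 0 1.9 0 0 0 -0.02; -1 0.2 5.7 0 0 0 -0.06; -1 0.6 10.4 0 0 0 -0.11; -1 1.2 15.1 0 0 0 -0.16; -1 2.1 19.7 0 0 0 -0.21; -1 3.2 24.3 0 0 0 -0.26; -1 4.5 28.8 0 0 0 -0.31; -1 5.7 32.4 0 0 0 -0.35; -1 6.7 35.1 0 0 0 -0.38; -1 7.1 35.9 0 0 0 -0.39"

```text
time_s: 8.35
eef_pos: [0.4558, -0.0805, 0.0797]
orientation: [0.0, 0.97, 0.241, -0.0]
contact_force: [-1.7, -1.2, 0.6]
grip_width: 0.0201
grasp_force: 107.7
```

```bash
python3 chk.py
```

```text
[ 0.45582872 -0.08048551  0.07971845] F [-1.7 -1.2  0.6] M [-0.08  0.04 -0.03] w 0.02007437699768416 F tool [-2.   0.2 -0.6] yaw 0.488 C est [ 0.53931956 -0.03621893] t 8.35
```

step_arm --increments "-1 0 1.9 0 0 0 -0.02; -1 0.2 5.7 0 0 0 -0.06; -1 0.6 10.4 0 0 0 -0.11; -1 1.2 15.1 0 0 0 -0.16; -1 2.1 19.7 0 0 0 -0.21; -1 3.2 24.3 0 0 0 -0.26; -1 4.5 28.8 0 0 0 -0.31; -1 5.7 32.4 0 0 0 -0.35; -1 6.7 35.1 0 0 0 -0.38; -1 7.1 35.9 0 0 0 -0.39"

```text
time_s: 9.35
eef_pos: [0.479, -0.1088, 0.0798]
orientation: [0.0, 0.905, 0.425, -0.0]
contact_force: [0.3, -0.6, 0.2]
grip_width: 0.0201
grasp_force: 107.7
```

```bash
python3 chk.py
```

```text
[ 0.47901149 -0.10878754  0.07976192] F [ 0.3 -0.6  0.2] M [-0.08  0.01 -0.05] w 0.02010244813998627 F tool [-0.3  0.6 -0.2] yaw 0.878 C est [ 0.53939409 -0.03609508] t 9.35
```

step_arm --increments "-1 0 0.5 0 0 0 -0.005; -1 0 1.4 0 0 0 -0.015; -1 0 2.4 0 0 0 -0.025; -1 0.1 3.3 0 0 0 -0.035; -1 0.1 4.3 0 0 0 -0.045; -1 0.1 5.2 0 0 0 -0.055; -1 0.2 6.1 0 0 0 -0.065; -1 0.3 7.1 0 0 0 -0.075; -1 0.3 7.6 0 0 0 -0.08; -1 0.3 7.6 0 0 0 -0.08"

```text
time_s: 10.35
eef_pos: [0.485, -0.1133, 0.0798]
orientation: [-0.0, 0.888, 0.46, 0.0]
contact_force: [0.3, -1.0, -0.3]
grip_width: 0.0203
grasp_force: 107.7
```

```bash
python3 chk.py pics/c5.png
```

```text
[ 0.48496316 -0.11329076  0.07981094] F [ 0.3 -1.  -0.3] M [-0.02 -0.03 -0.07] w 0.0203108671761293 F tool [-0.7  0.8  0.3] yaw 0.957 C est [ 0.53939607 -0.0360424 ] t 10.35
```

View pics/c5.png

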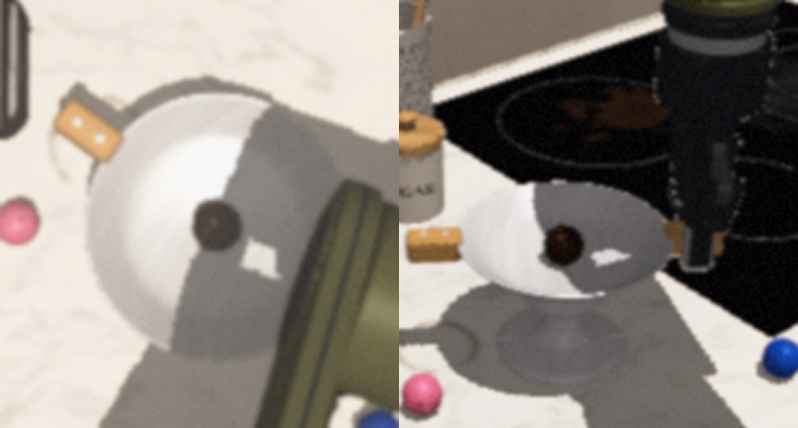

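The dish has turned 1.53 rad and sits level, with the truffle central at (217,224). I'll creep on until it meets the stop.

step_arm --increments "-1 0 0.4 0 0 0 -0.004; -1 0 0.8 0 0 0 -0.008; -1 0 1.1 0 0 0 -0.012; -1 0 1.5 0 0 0 -0.016; -1 0 1.9 0 0 0 -0.02; -1 0 2.3 0 0 0 -0.024; -1 0 2.6 0 0 0 -0.028; -1 0.1 3 0 0 0 -0.032; -1 0.1 3.4 0 0 0 -0.036; -1 0.1 3.8 0 0 0 -0.04"

```text
time_s: 11.45
eef_pos: [0.4881, -0.1156, 0.0799]
orientation: [0.0, 0.878, 0.478, -0.0]
contact_force: [-0.5, -2.0, 1.1]
grip_width: 0.0202
grasp_force: 107.8
```

```bash
python3 chk.py
```

```text
[ 0.48810467 -0.11556003  0.079852  ] F [-0.5 -2.   1.1] M [-0.57  0.17 -0.14] w 0.020241057104840803 F tool [-2.   0.7 -1.1] yaw 0.997 C est [ 0.53939831 -0.03619245] t 11.45
```

step_arm --increments "-1 0 0.4 0 0 0 -0.004; -1 0 0.8 0 0 0 -0.008; -1 0 1.1 0 0 0 -0.012; -1 0 1.5 0 0 0 -0.016; -1 0 1.9 0 0 0 -0.02; -1 0 2.3 0 0 0 -0.024; -1 0 2.6 0 0 0 -0.028; -1 0.1 3 0 0 0 -0.032; -1 0.1 3 0 0 0 -0.032; -1 0.1 3 0 0 0 -0.032"

```text
time_s: 12.45
eef_pos: [0.4908, -0.117, 0.0799]
orientation: [0.0, 0.871, 0.492, 0.0]
contact_force: [-0.7, -3.4, -0.1]
grip_width: 0.0202
grasp_force: 107.8
```

```bash
python3 chk.py
```

```text
[ 0.49079523 -0.11697007  0.07989594] F [-0.7 -3.4 -0.1] M [-0.63  0.02 -0.23] w 0.020159706249944932 F tool [-3.2  1.1  0.1] yaw 1.029 C est [ 0.53954452 -0.03601479] t 12.45
```

The reaction moment is growing at 1.60 rad, so it's at the stop. I'll back off slightly to relieve it, then start lifting gently.

step_arm --increments "-1 -0.1 -0.5 0 0 0 0.005; -1 -0.2 -1 0 0 0 0.01; -1 -0.3 -1.5 0 0 0 0.015; -1 -0.4 -2 0 0 0 0.02; -1 -0.5 -2.4 0 0 0 0.025; -1 -0.5 -2.8 0 0 0 0.03; -1 -0.5 -2.8 0 0 0 0.03; -1 -0.5 -2.8 -0.5 0 0 0.03; -1 -0.5 -2.8 -1 0 0 0.03; -1 -0.5 -2.8 -2 0 0 0.03"

```text
time_s: 13.45
eef_pos: [0.4878, -0.116, 0.0816]
orientation: [-0.0, 0.878, 0.479, -0.0]
contact_force: [0.1, 0.8, -1.2]
grip_width: 0.0202
grasp_force: 107.8
```

```bash
python3 chk.py
```

```text
[ 0.487756   -0.11597306  0.08162296] F [ 0.1  0.8 -1.2] M [-0.13  0.05 -0.05] w 0.020213902862353843 F tool [ 0.7 -0.3  1.2] yaw 0.999 C est [ 0.53891193 -0.03651665] t 13.45
```

step_arm --increments "-1 0 0 -1 0 0 0; -1 0 0 -2 0 0 0; -1 0 0 -3.5 0 0 0; -1 0 0 -5 0 0 0; -1 0 0 -6.5 0 0 0; -1 0 0 -8 0 0 0; -1 0 0 -9 0 0 0; -1 0 0 -10 0 0 0; -1 0 0 -10 0 0 0; -1 0 0 -10 0 0 0"

```text
time_s: 14.45
eef_pos: [0.488, -0.116, 0.0918]
orientation: [0.0, 0.878, 0.479, -0.0]
contact_force: [0.5, 0.5, -1.3]
grip_width: 0.0202
grasp_force: 107.8
```

```bash
python3 chk.py pics/c6.png
```

```text
[ 0.48796451 -0.11595477  0.09182065] F [ 0.5  0.5 -1.3] M [-0.05  0.12 -0.04] w 0.020191137759365436 F tool [0.7 0.1 1.3] yaw 0.999 C est [ 0.53911562 -0.03649525] t 14.45
```

View pics/c6.png

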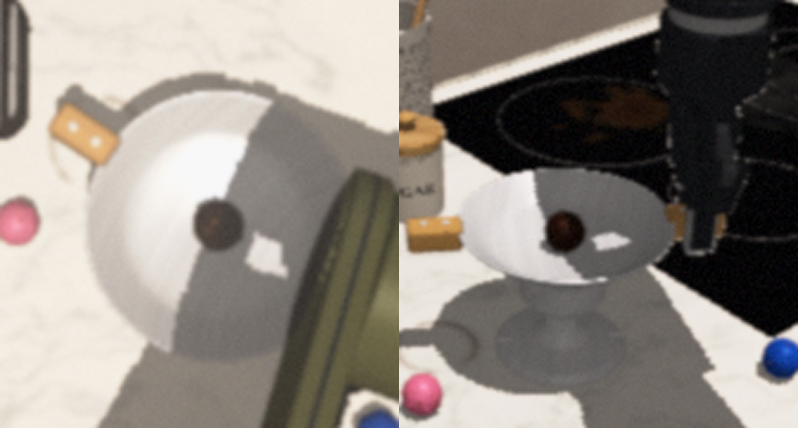

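The dish is rising level, with the truffle central at (218,224), the foot standing and only the dish's weight on the wrist. I'll keep lifting.

step_arm --increments "-1 0 0 -1.5 0 0 0; -1 0 0 -4 0 0 0; -1 0 0 -8 0 0 0; -1 0 0 -13 0 0 0; -1 0 0 -19 0 0 0; -1 0 0 -25 0 0 0; -1 0 0 -31 0 0 0; -1 0 0 -36 0 0 0; -1 0 0 -39 0 0 0; -1 0 0 -40 0 0 0"

```text
time_s: 15.55
eef_pos: [0.4882, -0.116, 0.1324]
orientation: [0.0, 0.878, 0.479, 0.0]
contact_force: [-0.1, 0.5, -1.7]
grip_width: 0.0204
grasp_force: 107.8
```

step_arm --increments "-1 0 0 -1.5 0 0 0; -1 0 0 -5 0 0 0; -1 0 0 -10 0 0 0; -1 0 0 -16 0 0 0; -1 0 0 -23 0 0 0; -1 0 0 -31 0 0 0; -1 0 0 -38 0 0 0; -1 0 0 -44 0 0 0; -1 0 0 -47 0 0 0; -1 0 0 -48 0 0 0"

```text
time_s: 16.55
eef_pos: [0.4882, -0.116, 0.1804]
orientation: [0.0, 0.878, 0.479, 0.0]
contact_force: [-1.0, 0.1, -0.6]
grip_width: 0.0203
grasp_force: 107.8
```

step_arm --increments "-1 0 0 0 0 0 0; -1 0 0 0 0 0 0; -1 0 0 0 0 0 0; -1 0 0 0 0 0 0; -1 0 0 0 0 0 0; -1 0 0 0 0 0 0; -1 0 0 0 0 0 0; -1 0 0 0 0 0 0; -1 0 0 0 0 0 0; -1 0 0 0 0 0 0"

```text
time_s: 17.55
eef_pos: [0.488, -0.1159, 0.1799]
orientation: [0.0, 0.878, 0.479, 0.0]
contact_force: [-0.1, -0.4, -1.5]
grip_width: 0.0202
grasp_force: 107.8
```

```bash
python3 chk.py pics/c7.png
```

```text
[ 0.48801446 -0.11594587  0.17986704] F [-0.1 -0.4 -1.5] M [-0.08  0.07 -0.01] w 0.020171651190297905 F tool [-0.4  0.1  1.5] yaw 0.999 C est [ 0.53917014 -0.0364893 ] t 17.55
```

View pics/c7.png

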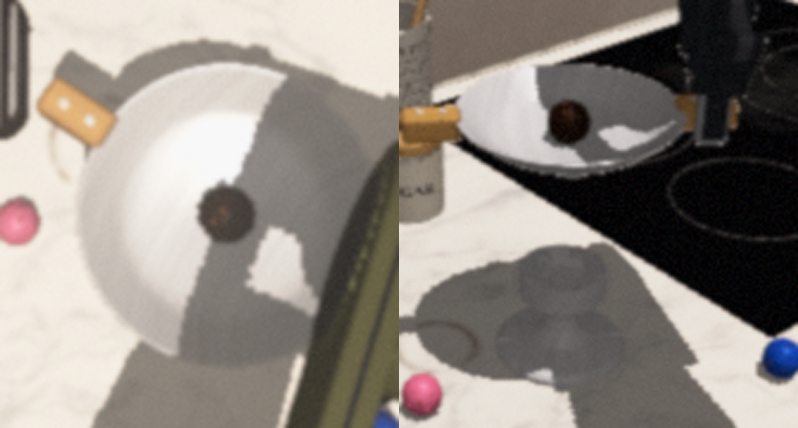

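Run:
```python
from h import *
p,R=tool();x=R.as_matrix()[:,0]
for z in(.197,.2075,.217):
    b=[*(p+.1895*x)[:2],z];print(z,pix("top",b),pix("scene",b))
t=[*(p+.0947*x)[:2],.195];print("truffle",pix("top",t),pix("scene",t))
```

```text
0.197 [287.58582331 229.5692458 ] [312.4162078  200.81511198]
0.2075 [287.23279273 228.55457633] [312.21890257 194.92334582]
0.217 [286.90456976 227.61120809] [312.03793043 189.51930458]
truffle [340.50585917 264.84146255] [370.66622615 199.27179482]
```

The dish is level: grip b's height is within about 3 mm over 190 mm. The truffle is centred and at rest, and the foot stands in place, so I'll hand the job in.

```bash
python3 -c "
from workcell import *
print(job_done())"
```

```text
the job is handed in; nothing more can be done
None
```

I turned the dish anticlockwise to its stop, lifted it straight off and handed the job in, with the dish held level about 10 cm above the foot, the truffle centred and the foot still in place; no verdict was returned.

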